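Isolate the bench drum sander and fit its drum guard on the twin pins

ROBOT

A 6-joint arm with a two-finger parallel gripper is mounted at the origin on the work surface. World frame = base frame: x ahead of the robot, y to its left, z up, the work surface at z = 0. Lengths are in mm, angles in rad, forces in N, time in s.
With the tool pointing down it reaches from about 350 to 775 mm from the base axis. Payload 7.3 kg.
Tool frame: the origin (TCP) lies midway between the tips of the shut fingers; the grasp point (between the pads) lies 19 mm behind it; z points along the fingers, y is the line along which they close (so a half turn about z gives the same grasp; the last joint's range is limited). The gripper opens to 92 mm and grips with 3 to 60 N. Pads are 19 mm wide; open, the fingers measure 130 mm over their backs; the gripper's body (75 mm by 190 mm) begins 47 mm behind the grasp point.
Start: joints at [-1.275, 0.342, 1.524, -0, 1.275, -0.146], TCP at [224.498, -474.604, 189.441] pointing down, gripper open.
Joint ranges: [-2.53, 2.53], [-0.77, 2.02], [0.04, 2.7], [-1, 4.14], [0.28, 2.66], [-3.11, 3.11]. Speed limits (rad/s): [2.57, 2.57, 3.14, 3.14, 3.14, 3.14].

INTERFACE

Orientations are given as [roll, pitch, yaw] about the fixed x, y, z axes, in that order (R = Rz(yaw) Ry(pitch) Rx(roll)).
In Python, from plant import bot gives the robot as it stands.
- The arm moves only by the tool jog_arm, never from a script. Its arguments are lists of equal length, an entry for each row: "dp": the shift along the tool's x, y, z in m, a list of three; "twist": the turn about the tool's z in degrees. A call has 1 to 10 rows; each row shifts and turns the commanded pose from where the row before left it, along the tool's axes as they then stand; what a row does not reach is not made up. A row lasts 1/8 s, in which the tool goes at most 62.5 mm and 10.7 degrees, less where a joint would pass 70% of its speed; a pose out of reach is approached as far as the arm can. A call is refused whole if a number of a shift passes 0.0625 or a number of a turn 10.7, either way. A call with a gripper value outside its range is refused whole. "jaw" is the finger opening in m, from 0 to 0.0918, set as the call begins (left out, the last holds). The fingers move at their own pace and stop on an object; the grip force is fixed at half the most. Time passes only in rows, so rows that do not move let the fingers close. It gives the time, the measured TCP pose, the force, the opening and the grip force at its end, in the units of the state.
- bot.get_obs(): the state, without advancing time (a new reading comes with each control period).
- bot.capture(name): name is "side" or "top" or "wrist"; returns the picture (384x512x3 uint8, blue, green, red); there is no depth.
- bot.camera_params(name): a dict with "fx", "fy", "cx", "cy" (pixels), "R" (3x3) and "t" (3): a world point X has camera coordinates R X + t. Camera axes: x right, y down, z forward; pixel columns grow to the right and rows downward; lengths in mm; the calibration is good to about 2 mm. A picture is of the moment at which its call begins: read the wrist's pose just before it. camera_params takes no time and is no camera call; for the wrist camera it gives the pose at the moment of the call.
- bot.close_job(): hands the job in; it is judged then, once.
Trained networks look in the newest picture that a camera, given by its name, has taken for a name from the list of things; names that differ only in an ending like _2 or _b are one class to them, and where a whole thing is asked for, a point or a joint stands for the part that bears it (a point fixed in the world has none). Each returns a list of dicts, best first, with "confidence" (0 to 1); they miss things now and then, are a little off and sometimes report something else, mostly with a low value. They report only what shows in the picture. A call takes as long as a camera call. They do not tell look-alikes from the thing itself.
- bot.find_in(camera, label): "bbox" ([centre column, centre row, width, height] in pixels, round what is visible of it).
- bot.masks_of(camera, label): "pixels" (384x512 bool, what is visible of it) and "bbox" ([centre column, centre row, width, height] in pixels, round what is visible of it).
The state is a dict: "time": time; "joint_positions": joint angles; "dq": joint speeds; "tau": joint torques, N m; "tool_pos": TCP position; "tcp_rot": TCP orientation; "contact_force": force on the tool from outside, world axes, zero at the start; "moment": the same for the moment, N m; "grip_width": finger opening in mm; "finger_force": force on a finger pad.
Only numpy, scipy, OpenCV 4.12 (cv2) and the standard library are available. Lean on these libraries where they do the work, as an engineer would, in place of code of your own. Each camera call takes 0.05 s, during which the arm holds its last target. There are 200 camera calls.

TASK

Make the small bench drum sander safe: first pull its black isolator plug straight up to the end of its travel, and leave it up. Then pick up the flat metal drum guard by its wooden grip, lower it over the sander's two upright pins, one through each hole (either way round), until it lies flat on the bed, and let go. Leave the other things on the bench where they are.

Things in the scene. Friction and masses are not known exactly. Their poses are not given: they have to be found in the camera images.
- machine: fixed bench drum sander: plywood box 200 x 230 mm (its x, y) with a dark steel bed 95 mm above the bench, a slot along its y with a brown drum just below the bed, a grey motor behind (+x, to 180 mm from the centre) and a grey switch box 45 mm high in front (-x, to 200 mm). Origin: on the bench under the bed's centre; z up
- pin0 (a point): upright steel pin, 12 mm thick, standing 32 mm above the bed, the top 10 mm tapering to 6 mm; this point is on its axis at the bed surface. It stands 70 mm to the -y side of the machine's centre
- pin1 (a point): the same pin at the +y side, 140 mm from the other
- plug_grip (a point): centre of the isolator plug's black grip: an upright flat bar 60 mm long (machine x), 18 mm thick (machine y), 42 mm tall, on the front switch box; this point is 29 mm above the box's top at joint 0 and rises with it. The bed, 50 mm higher than the box, starts 49 mm to +x of this point
- plug (a joint): travel of the isolator plug: 0 fully in, 0.030 m fully out (up, to a hard stop). It moves against a steady friction of about 7 N and stays where it is left
- guard_grip (a point): drum guard, lying flat: aluminium plate 90 x 180 x 6 mm (its x, y, z), about 0.32 kg, with an upright wooden grip rail along y on its centre, 20 mm thick (x), 90 mm long, 50 mm tall, top 56 mm above the plate's underside. This point is in the grip, over the plate's centre, 35 mm above its underside; axes as the plate's, z up
- hole0 (a point): centre of the guard's round 18 mm through hole, at the plate's underside, 70 mm to -y of the plate's centre
- hole1 (a point): the same hole at the +y end, 140 mm from the other
- neck: violin neck with scroll lying on the bench, about 250 mm long (x), 38 mm high; origin under it; leave alone
- glue: white bottle 64 mm across, 140 mm high; origin under it; leave alone
- mallet: mallet with wooden handle, lying flat along its x, 220 mm long; leave alone
- driver: screwdriver, lying flat along its x, 190 mm long; leave alone
- billet: spruce block 70 x 120 x 40 mm; origin under it; leave alone
- jar: amber glass pot 70 mm across, 90 mm high; origin under it; leave alone
There are look-alikes about, which are no part of the job. Leave any green look-alike of the part that bears guard_grip alone.

How it is judged:
By the outcome, as a careful person would: the job done as asked, in the order asked, and still so for the second after the job is handed in, with the robot touching nothing.
It also fails if it takes over 53 s, if anything falls off the work surface, if the arm or the gripper's body presses on something with over 40 N, if the wrist force passes 120 N, or if a joint passes its speed limit or range.

## Working session

There is one attempt and no reset: what is moved stays moved. The work goes in short steps, Python scripts to look and compute and a tool call to move; the robot and the scene stay as the last step left them, time stands still between calls to the robot, and variables do not carry over. Pictures are saved under pics/ and viewed, at most 10 in all, crops included, and the job is handed in when it is done.

Besides the shell and the picture viewer there is one more tool, called after "Emit:" in YAML: its name, and indented under it one key for each argument. jog_arm: Moves the arm, as the interface text tells. Its arguments: {"type":"object","properties":{"dp":{"type":"array"},"twist":{"type":"array"},"jaw":{"type":"number"}},"required":["dp","twist"]}

```bash
mkdir -p pics; ls; python3 - <<'E'
from plant import bot
import cv2,numpy as np
for c in ["top","side"]:
    im=bot.capture(c); cv2.imwrite(f"pics/{c}0.png",im)
    for l in ["guard_grip","plug_grip","machine","pin0","hole0"]:
        for r in bot.find_in(c,l)[:3]: print(c,l,np.round(r["bbox"]),round(r["confidence"],2))
    p=bot.camera_params(c); print(p)
o=bot.get_obs(); print(o)
E
```

```text
pics
top guard_grip [349. 254.  31.  37.] 0.87
top guard_grip [406. 220.  37.  53.] 0.6
top guard_grip [344. 197.  30.  54.] 0.56
top plug_grip [346. 197.  31.  54.] 0.33
top machine [234. 157.  72. 106.] 0.59
top pin0 [233. 156.  71. 106.] 0.63
top hole0 [409. 218.  32.  46.] 0.93
top hole0 [350. 254.  24.  36.] 0.91
top hole0 [344. 197.  35.  54.] 0.9
{'fx': 410.91562351407106, 'fy': 410.91562351407106, 'cx': 257.4699693411477, 'cy': 189.20386126390815, 'R': array([[-0.04655378, -0.99890035,  0.00555393],
       [-0.97852973,  0.04448546, -0.20124765],
       [ 0.20077927, -0.01480353, -0.97952465]]), 't': array([ -42.61365381,  498.15190755, 1396.80404337])}
side guard_grip [272. 308.  69.  57.] 0.93
side guard_grip [323. 263.  70.  36.] 0.88
side guard_grip [369. 327.  65.  60.] 0.67
side plug_grip [238. 190.  11.  16.] 0.73
side machine [254. 185.  66.  64.] 0.94
side pin0 [254. 183.  56.  65.] 0.94
side hole0 [324. 268.  62.  34.] 0.82
side hole0 [270. 309.  62.  47.] 0.8
side hole0 [367. 327.  57.  63.] 0.7
{'fx': 466.3163293429274, 'fy': 466.3163293429274, 'cx': 253.988761125
[... 228 characters left out ...]
9.58451253])}
{'time': 0.6, 'joint_positions': array([-1.27497135e+00,  3.41963313e-01,  1.52413174e+00, -5.85862190e-06,
        1.27542060e+00, -1.46006436e-01]), 'dq': array([ 0.00077146,  0.00063451, -0.00079755,  0.00170557,  0.00078555,
       -0.00088875]), 'tau': array([-1.16281946e-03, -4.30927384e+01, -2.44397414e+01,  7.18149031e-02,
        4.84843052e-02, -2.90934031e-05]), 'tool_pos': array([ 224.50300781, -474.57709631,  189.4484655 ]), 'tcp_rot': array([3.14151729e+00, 1.67479564e-05, 4.41833118e-01]), 'contact_force': array([ 0.55570798, -0.32838099, -1.00035353]), 'moment': array([ 0.00785431, -0.02207353,  0.03599794]), 'finger_force': 0.0, 'grip_width': 91.57162719682111}
```

```bash
python3 - <<'E'
import cv2
a=cv2.imread("pics/top0.png"); b=cv2.imread("pics/side0.png")
cv2.imwrite("pics/topc.png",cv2.resize(a[80:330,150:470],None,fx=2.4,fy=2.4,interpolation=cv2.INTER_CUBIC))
cv2.imwrite("pics/sidec.png",cv2.resize(b[120:370,170:490],None,fx=2.4,fy=2.4,interpolation=cv2.INTER_CUBIC))
E
```

```text
(no output)
```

View pics/topc.png

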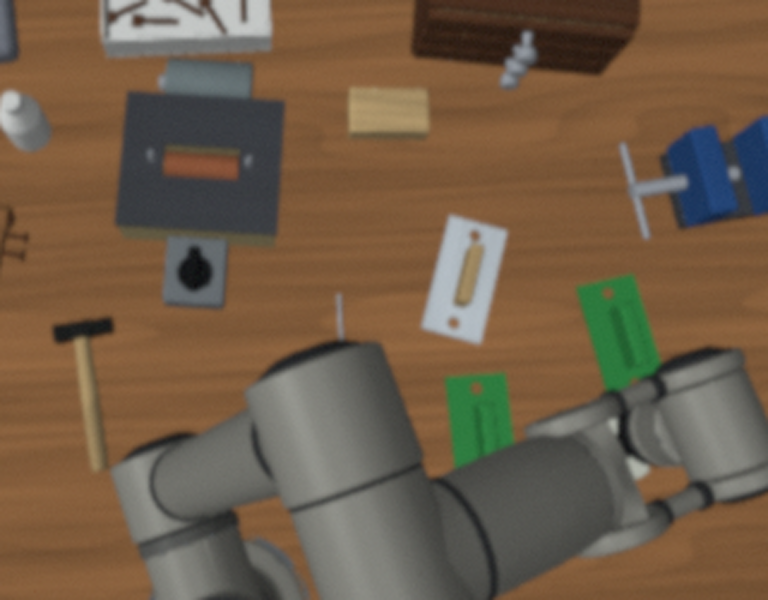

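View pics/sidec.png

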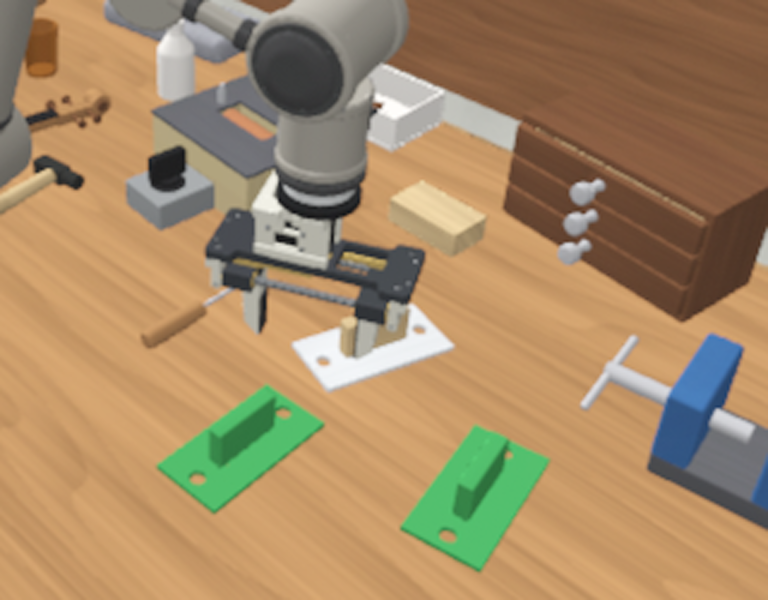

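The top view shows the machine, with pins at crop (150,155) and (248,161) and the plug at (195,270). The metal guard is at crop (464,278), with holes at (475,236) and (454,323). The two green look-alikes are lower in the picture. The side view shows the same guard with holes at crop (323,361) and (419,329), and the plug at (167,168).

```bash
cat > h.py <<'E'
import numpy as np, cv2
from plant import bot
def ray(p,uv):
    R,t=np.array(p["R"]),np.array(p["t"]); C=-R.T@t
    d=R.T@np.array([(uv[0]-p["cx"])/p["fx"],(uv[1]-p["cy"])/p["fy"],1]); return C,d/np.linalg.norm(d)
def onz(p,uv,z):
    C,d=ray(p,uv); return C+d*(z-C[2])/d[2]
def tri(obs):
    A=np.zeros((3,3));b=np.zeros(3)
    for p,uv in obs:
        C,d=ray(p,uv);M=np.eye(3)-np.outer(d,d);A+=M;b+=M@C
    X=np.linalg.solve(A,b)
    return X,[np.linalg.norm((np.eye(3)-np.outer(d,d))@(X-C)) for C,d in (ray(*o) for o in obs)]
def proj(p,X):
    c=np.array(p["R"])@X+np.array(p["t"]); return np.array([p["cx"]+p["fx"]*c[0]/c[2],p["cy"]+p["fy"]*c[1]/c[2]])
E
python3 - <<'E'
from h import *
T=bot.camera_params("top");S=bot.camera_params("side")
f=lambda x,y:(150+x/2.4,80+y/2.4); g=lambda x,y:(170+x/2.4,120+y/2.4)
np.set_printoptions(precision=1,suppress=True)
print("holes",tri([(T,f(475,236)),(S,g(419,329))]),tri([(T,f(454,323)),(S,g(323,361))]))
print(onz(T,f(475,236),6),onz(T,f(454,323),6))
print("pins z",onz(T,f(150,155),120),onz(T,f(248,161),120),tri([(T,f(150,155)),(S,g(222,85))]))
print("plug",tri([(T,f(195,266)),(S,g(167,155))]),onz(T,f(195,266),95))
print("plugdet",onz(S,(238,190),74))
p=bot.camera_params("wrist");print(p, bot.get_obs()["tool_pos"])
print("cam centre",-p["R"].T@p["t"])
E
```

```text
holes (array([ 530.9, -399. ,    8.5]), [np.float64(1.3683106452204215), np.float64(1.36831064522035)]) (array([ 398.9, -355.1,    8.4]), [np.float64(0.850918583952517), np.float64(0.8509185839524591)])
[ 530.4 -398.6    6. ] [ 398.5 -355.     6. ]
pins z [644.3  82.2 120. ] [629.1 -57.1 120. ] (array([644.7,  79.9, 126.3]), [np.float64(2.9238016879975706), np.float64(2.9238016879974236)])
plug (array([485.3,  24.5,  94.9]), [np.float64(0.36608959941624397), np.float64(0.3660895994162648)]) [485.   24.7  95. ]
plugdet [480.1  26.9  74. ]
{'fx': 323.17391962088783, 'fy': 323.17391962088783, 'cx': 256.9836909604143, 'cy': 188.17696206396963, 'R': array([[ 0.4, -0.9,  0. ],
       [-0.9, -0.4,  0.3],
       [-0.3, -0.1, -1. ]]), 't': array([-525.5,  -36.6,  391.3])} [ 224.5 -474.6  189.4]
cam centre [ 296.6 -441.   384.9]
```

Emit:
jog_arm:
  dp:
    - [0.045, -0.034, -0.003]
    - [0.045, -0.034, -0.003]
    - [0.045, -0.034, -0.003]
    - [0.045, -0.034, -0.003]
    - [0.045, -0.034, -0.003]
    - [0.045, -0.034, -0.003]
    - [0.045, -0.034, -0.003]
    - [0.045, -0.034, -0.003]
    - [0.045, -0.034, -0.003]
    - [0.045, -0.034, -0.003]
  twist: [0, 0, 0, 0, 0, 0, 0, 0, 0, 0]

```text
time: 1.85
tool_pos: [486.6, 26.9, 219.7]
tcp_rot: [3.141, -0.001, 0.442]
contact_force: [0.5, -0.3, 0.9]
grip_width: 91.9
finger_force: 0.0
```

Emit:
jog_arm:
  dp:
    - [0, 0, 0]
    - [0, 0, 0]
    - [0, 0, 0]
    - [0, 0, 0]
  twist: [10.5, 10.5, 10.5, 0]

```text
time: 2.35
tool_pos: [485.9, 25.2, 219.4]
tcp_rot: [3.142, -0.0, -0.106]
contact_force: [-0.0, 1.0, 0.1]
grip_width: 91.7
finger_force: 0.0
```

```bash
python3 - <<'E'
from h import *
np.set_printoptions(precision=2,suppress=True)
W=bot.camera_params("wrist");im=bot.capture("wrist");np.save("W1.npy",W,allow_pickle=True)
for l in ["plug_grip","pin0"]:
    for r in bot.find_in("wrist",l)[:3]: print(l,np.round(r["bbox"]),round(r["confidence"],2))
for n,X in dict(plugtop=(485,25,95),plugtop2=(488.6,28.7,95),pinA=(644,82,127),pinB=(629,-57,127)).items():
    uv=proj(W,np.array(X));print(n,uv)
    if n=="plugtop": cv2.drawMarker(im,tuple(int(v) for v in uv),(0,0,255),0,8)
cv2.imwrite("pics/w1.png",im)
o=bot.get_obs();print(o["time"],o["tool_pos"],o["tcp_rot"],o["contact_force"])
E
```

```text
plug_grip [253. 167.  34.  63.] 0.68
pin0 [252.  97. 268. 193.] 0.62
plugtop [257.   172.04]
plugtop2 [253. 169.]
pinA [163.66  -5.54]
pinB [341.21  -5.23]
2.5 [485.9   25.11 219.45] [ 3.14 -0.   -0.1 ] [0.16 0.64 0.3 ]
```

View pics/w1.png

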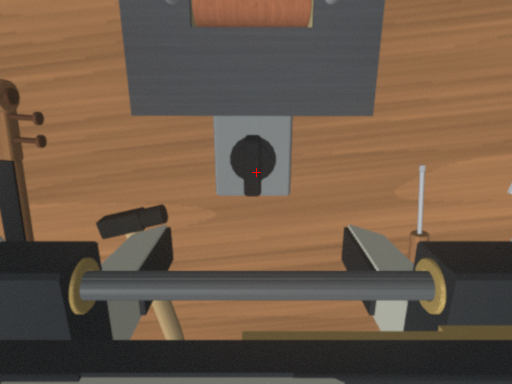

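The wrist view shows the plug bar at column 253, rows about 137–196, lined up with the image. The bed edge is level at row 116, so the yaw is right.

```bash
python3 - <<'E'
from h import *
np.set_printoptions(precision=1,suppress=True)
W=bot.camera_params("wrist");S=bot.camera_params("side")
print(onz(W,(253,167),95),onz(W,(253,167),74))
print(tri([(W,(253,167)),(S,(239,186))]))
for z,ps in ((45,[(215,195),(291,195)]),(95,[(131,116),(375,115)])):
    P=[onz(W,p,z) for p in ps];d=P[1]-P[0];print(P,np.linalg.norm(d),np.degrees(np.arctan2(-d[1],-d[0]))+0)
for r in bot.masks_of("wrist","plug_grip")[:1]:
    m=r["pixels"];ys,xs=np.nonzero(m)
    for y in range(ys.min(),ys.max()+1,6): print(y,xs[ys==y].min(),xs[ys==y].max())
E
```

```text
[490.7  28.4  95. ] [485.8  29.2  74. ]
(array([488. ,  29.2,  85.7]), [np.float64(0.7008565905719291), np.float64(0.700856590571784)])
[array([449.4,  79.5,  45. ]), array([439.8, -11.6,  45. ])] 91.56767486591616 84.00476723259295
[array([553.4, 140.5,  95. ]), array([529.6, -94.7,  95. ])] 236.35395392132213 84.23600554661462
135 247 258
141 243 260
147 241 264
153 236 268
159 235 269
165 235 268
171 238 265
177 243 261
183 244 260
189 244 261
195 246 259
```

Emit:
jog_arm:
  dp:
    - [0.003, -0.004, 0.03]
    - [0, 0, 0.04]
    - [0, 0, 0.04]
    - [0, 0, 0.03]
    - [0, 0, 0.02]
    - [0, 0, 0]
  twist: [0, 0, 0, 0, 0, 0]

```text
time: 3.3
tool_pos: [488.3, 28.8, 58.3]
tcp_rot: [3.141, 0.003, -0.107]
contact_force: [0.1, -1.0, 0.9]
grip_width: 91.4
finger_force: 0.0
```

Emit:
jog_arm:
  dp:
    - [0, 0, 0]
    - [0, 0, 0]
    - [0, 0, 0]
    - [0, 0, 0]
    - [0, 0, 0]
    - [0, 0, 0]
  twist: [0, 0, 0, 0, 0, 0]
  jaw: 0

```text
time: 4.05
tool_pos: [489.3, 28.8, 59.4]
tcp_rot: [3.142, -0.0, -0.108]
contact_force: [0.2, -0.1, -1.0]
grip_width: 36.1
finger_force: 0.0
```

Emit:
jog_arm:
  dp:
    - [0, 0, 0]
    - [0, 0, 0]
    - [0, 0, 0]
    - [0, 0, 0]
  twist: [0, 0, 0, 0]

```text
time: 4.55
tool_pos: [489.3, 28.8, 59.4]
tcp_rot: [3.142, 0.0, -0.108]
contact_force: [-0.6, 0.3, 0.5]
grip_width: 0.4
finger_force: 0.0
```

```bash
python3 - <<'E'
from h import *
np.set_printoptions(precision=1,suppress=True)
im=bot.capture("wrist");im2=bot.capture("side")
for r in bot.find_in("side","plug_grip")[:3]: print(r["bbox"],r["confidence"])
c=cv2.resize(im2[150:300,190:390],(512,384))
cv2.imwrite("pics/w2.png",cv2.resize(np.hstack([im,c]),(800,300)))
o=bot.get_obs();print(o)
E
```

```text
[238.2, 189.9, 13.8, 17.6] 0.77
{'time': 4.7, 'joint_positions': array([-0.1,  0.4,  1.8, -0. ,  0.9,  1.6]), 'dq': array([-0., -0., -0.,  0.,  0.,  0.]), 'tau': array([ -0. , -42.4, -19.2,   0. ,  -0.1,   0. ]), 'tool_pos': array([489.3,  28.8,  59.4]), 'tcp_rot': array([ 3.1, -0. , -0.1]), 'contact_force': array([-0.1,  0.3, -0.6]), 'moment': array([0., 0., 0.]), 'finger_force': 0.0, 'grip_width': 0.4772876208647699}
```

View pics/w2.png

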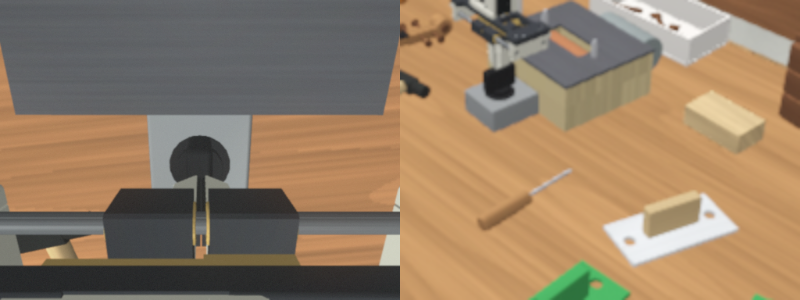

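The wrist half shows the shut fingers at the plug, around column 200. The side half shows the plug still visible below the fingertips. I'll check this numerically.

```bash
python3 - <<'E'
from h import *
np.set_printoptions(precision=1,suppress=True)
S=bot.camera_params("side");W=bot.camera_params("wrist")
im=bot.capture("side");w=bot.capture("wrist")
for X in [(489,29,59),(489,29,80),(489,29,95),(489,29,53),(459,32,95),(519,26,95),(459,32,53),(519,26,53)]: print(X,proj(S,np.array(X)),proj(W,np.array(X)))
a=cv2.resize(im[150:225,205:280],(400,400),interpolation=cv2.INTER_CUBIC)
b=cv2.resize(w[130:330,156:356],(400,400),interpolation=cv2.INTER_CUBIC)
cv2.imwrite("pics/w3.png",np.hstack([a,b]))
E
```

```text
(489, 29, 59) [239.6 192.4] [256.3 217.8]
(489, 29, 80) [239.5 187.3] [256.2 231.3]
(489, 29, 95) [239.4 183.7] [256.2 242.9]
(489, 29, 53) [239.6 193.9] [256.3 214.4]
(459, 32, 95) [232.3 186.5] [256.6 290.6]
(519, 26, 95) [246.4 180.9] [255.7 190.2]
(459, 32, 53) [232.6 196.8] [256.7 254.7]
(519, 26, 53) [246.5 191. ] [255.9 170.7]
```

View pics/w3.png

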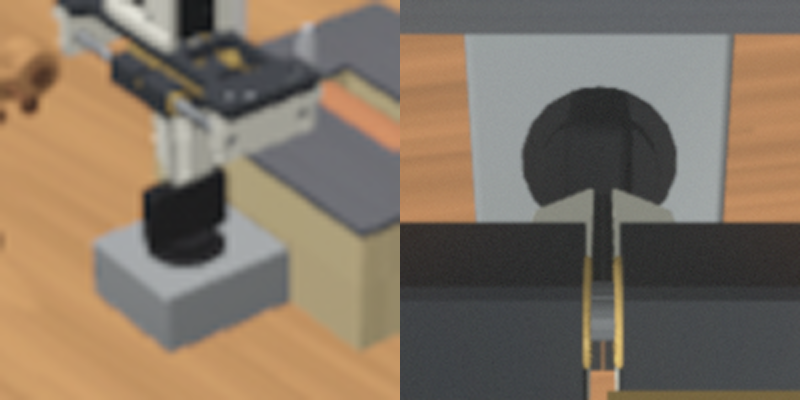

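Emit:
jog_arm:
  dp:
    - [0, 0, 0]
    - [0, 0, 0]
    - [0, 0, 0]
    - [0, 0, 0]
    - [0, 0, 0]
    - [0, 0, 0.004]
    - [0, 0, 0.004]
    - [0, 0, 0]
  twist: [0, 0, 0, 0, 0, 0, 0, 0]
  jaw: 0.05

```text
time: 5.8
tool_pos: [489.0, 28.8, 50.9]
tcp_rot: [3.141, 0.001, -0.108]
contact_force: [0.1, -0.2, 0.0]
grip_width: 49.8
finger_force: 0.0
```

```bash
python3 - <<'E'
from h import *
S=bot.camera_params("side")
im=bot.capture("side");w=bot.capture("wrist")
print(bot.get_obs()["tool_pos"])
a=cv2.resize(im[150:225,205:280],(400,400),interpolation=cv2.INTER_CUBIC)
b=cv2.resize(w[100:384,114:398],(400,400),interpolation=cv2.INTER_CUBIC)
cv2.imwrite("pics/w4.png",np.hstack([a,b]))
E
```

```text
[489.30037508  28.79490333  51.2846692 ]
```

View pics/w4.png

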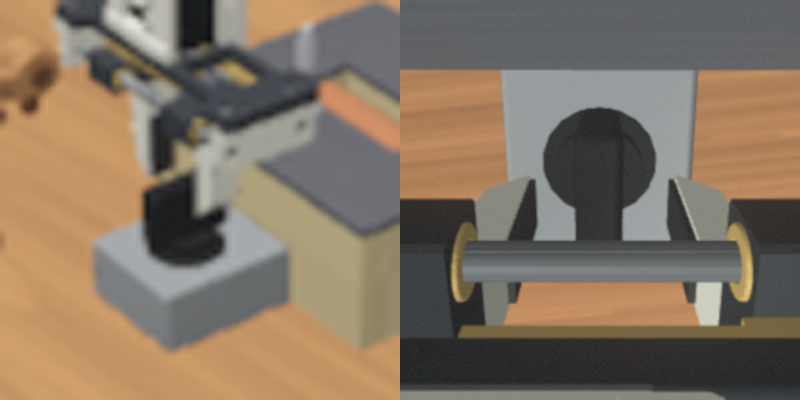

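The side half shows both fingertips well above the reported TCP height, near the bar's top. I'll measure where the tips really are.

```bash
python3 - <<'E'
from h import *
np.set_printoptions(precision=1,suppress=True)
S=bot.camera_params("side");W=bot.camera_params("wrist")
yv=np.array([-.107,-.994,0]);c=np.array([489.3,28.8,0])
for n,s in (("-y",1),("+y",-1)):
  for z in (51,65,75,85,95):
    X=c+s*28*yv+[0,0,z]; Xi=c+s*25*yv+[9.5,-1,z]
    print(n,z,"side crop",(proj(S,X)-[205,150])/.1875,"wrist crop",(proj(W,Xi)-[114,100])*400/284+[400,0])
E
```

```text
-y 51 side crop [210.5 255.4] wrist crop [655.5 145.8]
-y 65 side crop [210.2 237.3] wrist crop [659.2 156.9]
-y 75 side crop [210.  224.4] wrist crop [662.2 165.8]
-y 85 side crop [209.8 211.3] wrist crop [665.5 175.7]
-y 95 side crop [209.6 198.1] wrist crop [669.2 186.7]
+y 51 side crop [160.7 218. ] wrist crop [545.9 145.9]
+y 65 side crop [160.2 200.2] wrist crop [542.1 156.9]
+y 75 side crop [159.8 187.3] wrist crop [539.1 165.8]
+y 85 side crop [159.5 174.4] wrist crop [535.7 175.7]
+y 95 side crop [159.1 161.4] wrist crop [531.9 186.7]
```

Both views agree that the fingertips sit about 35 mm higher than the reported TCP. I'll apply this offset from here on, descend 27 mm and close.

Emit:
jog_arm:
  dp:
    - [0, 0, 0.009]
    - [0, 0, 0.009]
    - [0, 0, 0.009]
    - [0, 0, 0]
  twist: [0, 0, 0, 0]

```text
time: 6.4
tool_pos: [488.6, 28.8, 23.4]
tcp_rot: [3.141, 0.002, -0.108]
contact_force: [0.2, 0.0, 1.1]
grip_width: 49.9
finger_force: 0.0
```

Emit:
jog_arm:
  dp:
    - [0, 0, 0]
    - [0, 0, 0]
    - [0, 0, 0]
    - [0, 0, 0]
    - [0, 0, 0]
    - [0, 0, 0]
  twist: [0, 0, 0, 0, 0, 0]
  jaw: 0

```text
time: 7.15
tool_pos: [489.7, 29.9, 24.7]
tcp_rot: [-3.14, -0.001, -0.108]
contact_force: [-0.8, 5.3, 0.9]
grip_width: 17.8
finger_force: 30.0
```

Emit:
jog_arm:
  dp:
    - [0, 0, -0.005]
    - [0, 0, -0.005]
    - [0, 0, -0.005]
    - [0, 0, -0.005]
    - [0, 0, -0.005]
    - [0, 0, -0.003]
    - [0, 0, 0]
  twist: [0, 0, 0, 0, 0, 0, 0]

```text
time: 8.02
tool_pos: [489.6, 29.9, 52.2]
tcp_rot: [-3.14, -0.0, -0.108]
contact_force: [2.3, 5.6, -3.0]
grip_width: 17.6
finger_force: 30.0
```

Emit:
jog_arm:
  dp:
    - [0, 0, -0.002]
    - [0, 0, -0.001]
    - [0, 0, 0]
  twist: [0, 0, 0]

```text
time: 8.4
tool_pos: [489.5, 30.0, 53.6]
tcp_rot: [-3.14, 0.001, -0.108]
contact_force: [7.4, 5.4, -18.7]
grip_width: 17.9
finger_force: 30.0
```

Emit:
jog_arm:
  dp:
    - [0, 0, -0.002]
    - [0, 0, -0.001]
    - [0, 0, 0]
    - [0, 0, 0]
  twist: [0, 0, 0, 0]

```text
time: 8.9
tool_pos: [489.0, 30.0, 54.1]
tcp_rot: [-3.14, 0.003, -0.109]
contact_force: [14.8, 5.7, -43.5]
grip_width: 17.9
finger_force: 30.0
```

Emit:
jog_arm:
  dp:
    - [0, 0, 0]
    - [0, 0, 0]
    - [0, 0, 0]
    - [0, 0, 0]
    - [0, 0, -0.04]
    - [0, 0, -0.06]
    - [0.01, 0, -0.06]
    - [0.05, 0, -0.03]
    - [0.03, 0, 0]
    - [0, 0, 0]
  twist: [0, 0, 0, 0, 0, 0, 0, 0, 0, 0]
  jaw: 0.06

```text
time: 10.15
tool_pos: [579.9, 18.7, 248.0]
tcp_rot: [3.141, -0.0, -0.108]
contact_force: [-1.7, -0.6, -0.9]
grip_width: 59.8
finger_force: 0.0
```

```bash
python3 - <<'E'
from h import *
np.set_printoptions(precision=1,suppress=True)
W=bot.camera_params("wrist");S=bot.camera_params("side");w=bot.capture("wrist");s=bot.capture("side")
np.save("Wp.npy",W,allow_pickle=True)
print(bot.get_obs()["tool_pos"],bot.find_in("side","plug_grip")[:1])
for z in (95,117,127):
  for X in ((644,82,z),(629,-57,z)): print(X,proj(W,np.array(X)),proj(S,np.array(X)))
cv2.imwrite("pics/s5raw.png",s);cv2.imwrite("pics/w5raw.png",w)
a=cv2.resize(s[140:215,205:280],(288,288),interpolation=cv2.INTER_CUBIC)
b=w[:288,:]
cv2.imwrite("pics/w5.png",np.hstack([a,b]))
E
```

```text
[578.   19.2 247.8] [{'bbox': [237.4, 187.2, 11.9, 22.0], 'confidence': 0.84}]
(644, 82, 95) [190.3 112. ] [261.1 162.9]
(629, -57, 95) [323.2 111.9] [285.6 178.6]
(644, 82, 117) [185.9 113.5] [261.2 157.7]
(629, -57, 117) [327.6 113.4] [285.8 173.2]
(644, 82, 127) [183.7 114.3] [261.2 155.3]
(629, -57, 127) [329.8 114.2] [285.9 170.7]
```

View pics/w5.png

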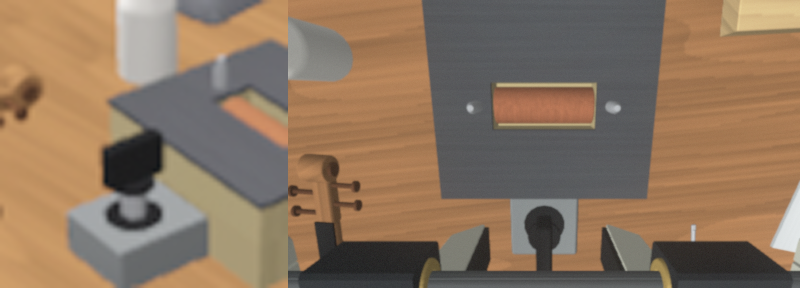

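The plug is now up, with its steel stem showing. The pins are at wrist pixels of about (185,107) and (324,107). Next I'll refine these numerically.

```bash
python3 - <<'E'
from h import *
np.set_printoptions(precision=1,suppress=True)
W=np.load("Wp.npy",allow_pickle=True).item();T=bot.camera_params("top")
w=cv2.imread("pics/w5raw.png",0)
for x0 in (170,305): print(x0,"\n",w[98:117,x0:x0+36])
E
```

```text
170 
 [[ 90  91  91  88  90  90  90  91  91  89  89  90  91  90  89  88  89  87
   88  86  89  91  89  93  92  92  91  92  89  92  91  91  82  77  85 109]
 [ 90  90  91  90  88  89  90  88  88  90  89  90  88  90  86  89  91  92
   90  89  92  89  93  91  89  89  91  88  89  90  92  90  85  80  86 112]
 [ 90  90  90  89  91  91  88  91  88  89  90  89  91  91  92  93  94  95
   94  94  91  92  90  87  91  89  89  89  89  91  88  87  86  76  85 113]
 [ 90  90  90  90  88  91  89  88  89  90  93  96  96  97 100 100 100  98
  100  98  94  94  92  91  91  89  89  88  89  91  89  90  84  77  86 114]
 [ 87  89  87  90  89  87  88  87  92  94 101 110 112 108 107 105 102 100
  100  98  98  96  96  93  89  87  90  88  88  88  91  89  84  77  86 114]
 [ 89  90  89  91  90  88  91  88  92 105 120 125 119 111 108 100 100  98
   99  96  94  95  94  91  91  91  89  87  91  92  90  91  87  78  87 116]
 [ 90  88  88  87  89  90  88  90 100 125 140 139 133 124 109 104  99 100
   97  95  95  95  94  93  90  92  91  91  90  90  91  90  87  79  86 112]
 [ 88  88  91  89  89  88  91  92 112 145 165 169 1
[... 3875 characters left out ...]
  88  90  92  94 106 118 133
  141 145 150 146 141 135 124 109  99  90  90  89  90  88  88  92  88  89]
 [125 138 126  93  90  90  89  90  90  87  90  92  87  89  91  90  95 105
  114 120 124 126 121 111  99  91  90  90  91  89  88  87  90  89  88  92]
 [128 139 122  91  89  89  89  89  89  91  89  90  90  89  90  89  88  90
   92  96  97 106 100  93  92  88  87  90  90  90  89  89  88  91  90  91]
 [128 139 121  91  91  89  88  88  89  90  90  88  89  89  91  90  89  90
   90  89  91  89  90  88  92  90  92  89  89  91  90  91  94  90  89  90]
 [130 138 118  92  90  90  90  90  92  90  91  90  88  91  94  88  91  91
   93  92  92  94  88  88  91  91  91  91  89  91  91  93  92  91  90  90]]
```

```bash
python3 - <<'E'
from h import *
np.set_printoptions(precision=1,suppress=True)
W=np.load("Wp.npy",allow_pickle=True).item();S=bot.camera_params("side");T=bot.camera_params("top")
a=onz(W,(181.7,107.8),127);b=onz(W,(328.8,108),127);d=a-b
print(a,b,np.linalg.norm(d),np.degrees(np.arctan2(d[1],d[0])),(a+b)/2)
# heights: side image pin top, pixel search
s=cv2.imread("pics/s5raw.png",0)
print(proj(S,a),proj(S,b),s[150:168,255:268])
# guard: holes in top view (fresh)
t=bot.capture("top");cv2.imwrite("pics/t6.png",t)
for r in bot.masks_of("top","guard_grip")[:4]: print(r["bbox"],r["confidence"])
E
```

```text
[650.1  82.9 127. ] [634.8 -56.3 127. ] 140.00630877833999 83.72645999602419 [642.5  13.3 127. ]
[262.2 154.6] [286.9 170. ] [[165 166 166 164 163 162 162 162 160 159 158 157 157]
 [163 164 165 165 165 164 163 162 162 162 161 159 158]
 [163 162 163 164 165 165 165 164 163 162 162 155 148]
 [163 163 163 163 163 164 165 165 165 158 144 130 121]
 [163 163 163 163 163 163 170 181 166 132 115 105 106]
 [161 162 162 157 151 145 159 173 148 109 107 107 107]
 [155 150 144 132 123 122 144 155 135 112 108 108 108]
 [132 125 115 108 108 128 148 150 136 115 107 107 107]
 [109 108 108 108 107 133 150 147 135 115 107 107 107]
 [109 108 109 107 107 132 148 146 135 115 107 107 107]
 [109 109 109 108 108 131 146 145 134 115 108 107 107]
 [109 109 109 110 109 131 146 145 133 115 109 108 108]
 [108 109 110 110 109 125 139 140 129 114 109 109 103]
 [107 107 109 108 109 114 121 122 117 106  98  94  83]
 [107 107 107 108 108 108 106 101  94  83  88  93 101]
 [108 107 107 108 105  98  87  80  85 111 129 133 134]
 [108 108 108 107 105  96  92 103 124 144 152 151 148]
 [109 109 108 107 107 105 106 121 143 154 155 154 153]]
[350.4, 262.0, 33.4, 50.3] 0.93
[407.6, 221.6, 34.9, 55.9] 0.78
[343.4, 196.3, 33.5, 51.2] 0.58
```

```bash
cat >> h.py <<'E'
def cap(img,x,y,r=14,th=172):
    sub=img[y-r:y+r,x-r:x+r]; n,l,st,ce=cv2.connectedComponentsWithStats((sub>th).astype(np.uint8))
    k=1+np.argmax(st[1:,4]); return ce[k]+[x-r,y-r], st[k,4]
E
python3 - <<'E'
from h import *
np.set_printoptions(precision=1,suppress=True)
W=bot.camera_params("wrist");w=cv2.cvtColor(bot.capture("wrist"),cv2.COLOR_BGR2GRAY)
print(bot.get_obs()["tool_pos"])
A,B=cap(w,183,108),cap(w,327,108);print(A,B)
a=onz(W,A[0],127);b=onz(W,B[0],127);print(a,b,(a+b)/2)
t=cv2.imread("pics/t6.png",0);T=bot.camera_params("top");print(proj(T,a),proj(T,b));
print(t[138:150,206:220]);print(t[140:152,247:260])
E
```

```text
[578.1  19.3 248.6]
(array([181.9, 104.9]), np.int32(22)) (array([328.5, 105.2]), np.int32(29))
[650.7  82.9 127. ] [635.5 -55.6 127. ] [643.1  13.6 127. ]
[212.  142.2] [252.8 144.7]
[[169 176 176 176 177 174 161 134  96  65  55  60  69  73]
 [170 173 176 177 177 175 169 156 126  90  59  47  48  51]
 [163 171 174 175 174 175 173 165 143 114  86  68  54  41]
 [147 159 163 165 168 167 166 161 146 137 126 112  93  67]
 [116 131 140 146 150 150 150 147 144 151 154 144 128 101]
 [ 79  97 110 118 122 123 124 124 128 143 149 144 134 117]
 [ 53  64  75  85  90  91  93  96 102 110 117 118 113 110]
 [ 36  42  49  51  56  58  61  66  69  76  78  82  81  80]
 [ 40  36  36  37  36  38  40  43  51  63  70  60  54  63]
 [ 42  36  36  36  37  34  34  43  55  70  78  68  60  68]
 [ 41  36  34  37  35  36  37  44  55  67  79  73  73  78]
 [ 38  34  34  33  33  35  38  41  51  66  77  79  77  82]]
[[38 44 48 44 37 37 35 37 36 37 36 36 38]
 [35 42 49 46 38 38 34 37 34 37 37 35 41]
 [38 48 54 45 37 37 35 36 36 35 38 39 39]
 [40 47 55 46 38 37 37 37 36 37 41 45 44]
 [37 43 48 43 40 35 36 35 36 37 45 51 50]
 [38 41 38 36 37 33 37 37 38 41 43 53 51]
 [32 36 35 34 35 38 35 39 44 44 43 45 46]
 [36 43 39 38 35 35 35 43 47 50 44 42 37]
 [49 60 55 44 35 35 38 41 51 57 46 37 37]
 [60 79 74 55 40 34 37 41 43 46 44 37 38]
 [61 84 82 62 42 39 38 41 38 42 38 39 39]
 [56 74 75 61 44 37 43 46 49 50 48 43 49]]
```

Emit:
jog_arm:
  dp:
    - [-0.009, 0.051, 0]
    - [-0.009, 0.051, 0]
    - [-0.009, 0.051, 0]
    - [-0.009, 0.051, 0]
    - [-0.009, 0.051, 0]
    - [-0.009, 0.051, 0]
    - [-0.009, 0.05, 0]
    - [-0.008, 0.05, 0]
    - [0, 0, 0.0]
    - [0, 0, 0]
  twist: [0, 0, 0, 0, 0, 0, 0, 0, 6, 6]

```text
time: 11.7
tool_pos: [463.7, -377.3, 248.4]
tcp_rot: [-3.141, 0.0, -0.322]
contact_force: [-0.3, -0.4, -1.1]
grip_width: 60.2
finger_force: 0.0
```

Emit:
jog_arm:
  dp:
    - [0, 0, 0]
    - [0, 0, 0]
  twist: [0, 0]

```text
time: 11.95
tool_pos: [464.4, -376.5, 248.7]
tcp_rot: [3.141, -0.0, -0.315]
contact_force: [-0.1, 0.0, -0.4]
grip_width: 59.9
finger_force: 0.0
```

```bash
python3 - <<'E'
from h import *
np.set_printoptions(precision=2,suppress=True)
W=bot.camera_params("wrist");w=bot.capture("wrist");np.save("Wg.npy",W,allow_pickle=True)
o=bot.get_obs();print(o["time"],o["tool_pos"],o["tcp_rot"])
for l in ("guard_grip","hole0"):
  for r in bot.find_in("wrist",l)[:3]: print(l,r["bbox"],r["confidence"])
for X in ((530.4,-398.6,6),(398.5,-355,6),(464.5,-376.8,56)): print(proj(W,np.array(X)))
cv2.imwrite("pics/w6.png",w)
E
```

```text
12.0 [ 464.49 -376.56  248.62] [ 3.14 -0.   -0.32]
guard_grip [433.6, 162.1, 107.3, 141.9] 0.97
guard_grip [256.6, 147.7, 73.9, 135.7] 0.85
guard_grip [298.4, 279.2, 79.1, 100.5] 0.75
hole0 [298.0, 281.2, 80.4, 103.3] 0.9
hole0 [428.6, 158.4, 105.9, 143.5] 0.79
hole0 [254.2, 143.8, 71.7, 132.3] 0.78
[257.22  97.56]
[256.77 198.32]
[256.98 157.6 ]
```

View pics/w6.png

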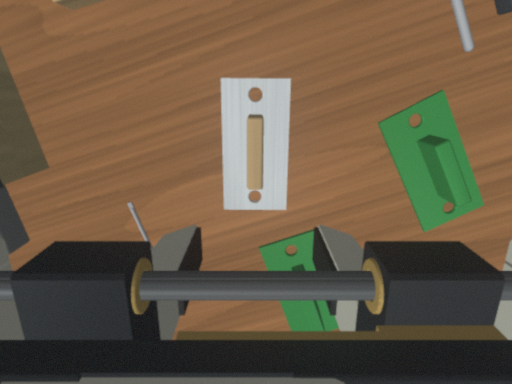

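The wrist view shows the guard squarely aligned. Its holes are at (255.5,94.5) and (255,197), the grip is centred at (255,152), and the green ones are clear of it.

```bash
python3 - <<'E'
from h import *
np.set_printoptions(precision=1,suppress=True)
W=np.load("Wg.npy",allow_pickle=True).item();S=bot.camera_params("side")
a=onz(W,(255.5,94.5),6);b=onz(W,(255,197),6);d=a-b
print(a,b,np.linalg.norm(d),np.degrees(np.arctan2(d[1],d[0])),(a+b)/2, onz(W,(255,152),56))
s=bot.masks_of("side","guard_grip")
print(tri([(W,(255.5,94.5)),(S,(344.6,257.1))]))
E
```

```text
[ 534.7 -397.7    6. ] [ 401.2 -353.2    6. ] 140.76838248490728 -18.40790855934081 [ 468.  -375.4    6. ] [ 471.8 -376.7   56. ]
(array([ 534.8, -397.8,    5.8]), [np.float64(0.1711554381265365), np.float64(0.17115543812653375)])
```

Emit:
jog_arm:
  dp:
    - [0.004, 0, 0.05]
    - [0, 0, 0.06]
    - [0, 0, 0.05]
    - [0, 0, 0.04]
    - [0, 0, 0.03]
    - [0, 0, 0.02]
    - [0, 0, 0.01]
    - [0, 0, 0.005]
    - [0, 0, 0]
  twist: [0, 0, 0, 0, 0, 0, 0, 0, 0]
  jaw: 0.06

```text
time: 13.28
tool_pos: [468.5, -378.4, -16.2]
tcp_rot: [3.141, -0.001, -0.317]
contact_force: [-0.4, -0.1, -0.2]
grip_width: 60.1
finger_force: 0.0
```

Emit:
jog_arm:
  dp:
    - [0, 0, 0]
    - [0, 0, 0]
    - [0, 0, 0]
    - [0, 0, 0]
    - [0, 0, 0]
    - [0, 0, 0]
    - [0, 0, 0]
  twist: [0, 0, 0, 0, 0, 0, 0]
  jaw: 0

```text
time: 14.15
tool_pos: [468.4, -377.6, -16.4]
tcp_rot: [-3.141, 0.0, -0.317]
contact_force: [1.5, 5.3, 4.4]
grip_width: 19.8
finger_force: 30.0
```

Emit:
jog_arm:
  dp:
    - [0, 0, -0.03]
    - [0, 0, -0.05]
    - [0, 0, -0.055]
    - [0, 0, -0.05]
    - [0, 0, -0.03]
    - [0, 0, 0]
  twist: [0, 0, 0, 0, 0, 0]

```text
time: 14.9
tool_pos: [468.9, -379.5, 200.2]
tcp_rot: [3.139, -0.004, -0.318]
contact_force: [-0.2, -0.1, -3.7]
grip_width: 19.9
finger_force: 30.0
```

Emit:
jog_arm:
  dp:
    - [0.004, -0.03, 0]
    - [0.005, -0.047, 0]
    - [0.005, -0.05, 0]
    - [0.005, -0.055, 0]
    - [0.005, -0.055, 0]
    - [0.005, -0.055, 0]
    - [0.005, -0.05, 0]
    - [0.005, -0.047, 0]
    - [0.004, -0.037, 0]
    - [0, 0, 0]
  twist: [0, 0, 0, 0, 0, 0, 0, 0, 0, 0]

```text
time: 16.15
tool_pos: [641.6, 15.7, 194.8]
tcp_rot: [3.141, 0.005, -0.314]
contact_force: [0.4, -0.2, -4.3]
grip_width: 20.0
finger_force: 30.0
```

Emit:
jog_arm:
  dp:
    - [0, 0, 0]
    - [0, 0, 0]
    - [0, 0, 0]
    - [0, 0, 0]
    - [0, 0, 0]
    - [0, 0, 0]
    - [0, 0, 0]
    - [0, 0, 0]
    - [0, 0, 0]
    - [0, 0, 0]
  twist: [-10.2, -10.2, -10.2, -10.2, -10.2, -10.2, -10.2, -10.2, -10.2, -10.2]

```text
time: 17.4
tool_pos: [641.0, 11.7, 196.0]
tcp_rot: [-3.138, 0.001, 1.467]
contact_force: [0.2, 0.4, -3.2]
grip_width: 19.9
finger_force: 30.0
```

Emit:
jog_arm:
  dp:
    - [0, 0, 0.025]
    - [0, 0, 0.02]
    - [0, 0, 0]
    - [0, 0, 0]
  twist: [0, 0, 0, 0]

```text
time: 17.9
tool_pos: [642.1, 12.4, 153.3]
tcp_rot: [-3.141, 0.0, 1.462]
contact_force: [-0.2, 0.2, -2.9]
grip_width: 19.4
finger_force: 30.0
```

```bash
python3 - <<'E'
from h import *
np.set_printoptions(precision=2,suppress=True)
W=bot.camera_params("wrist");w=bot.capture("wrist");s=bot.capture("side")
o=bot.get_obs();print(o["time"],o["tool_pos"],o["tcp_rot"],o["grip_width"],o["contact_force"])
S=bot.camera_params("side")
z=o["tool_pos"][2]+16.4
for n,X in dict(pa=(650,82.9,127),pb=(635,-56,127)).items(): print(n,proj(W,np.array(X)),proj(S,np.array(X)))
c=o["tool_pos"].copy();c[2]=z;yw=o["tcp_rot"][2];d=np.array([np.cos(yw),np.sin(yw),0])
for sg in (1,-1): print("hole",c+sg*70*d,proj(W,c+sg*70*d+[0,0,6]),proj(S,c+sg*70*d+[0,0,6]))
cv2.imwrite("pics/w7raw.png",w);cv2.imwrite("pics/s7raw.png",s)
b=cv2.resize(s[100:240,190:350],(400,350),interpolation=cv2.INTER_CUBIC)
a=np.zeros((350,400,3),np.uint8);a[:300]=cv2.resize(w,(400,300))
cv2.imwrite("pics/w7.png",np.hstack([b,a]))
E
```

```text
18.0 [642.54  12.75 154.22] [3.14 0.   1.46] 19.491065915299206 [-0.09  0.53 -2.7 ]
pa [256.59 102.07] [262.18 154.65]
pb [256.8  284.89] [286.91 169.98]
hole [650.11  82.34 170.62] [256.78 106.83] [262.42 142.59]
hole [634.97 -56.84 170.62] [256.84 330.63] [287.63 157.52]
```

View pics/w7.png

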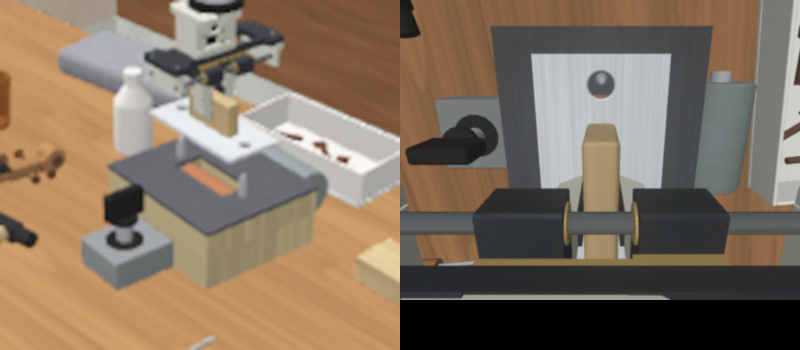

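The pin tip shows through the +y hole at about wrist (256,99), with the hole at (257,106). The side half shows the guard level above both pins. I'll measure this pin once more.

```bash
python3 - <<'E'
from h import *
np.set_printoptions(precision=1,suppress=True,linewidth=200)
W=bot.camera_params("wrist");w=cv2.imread("pics/w7raw.png",0)
print(w[86:128,236:278:2])
for uv in ((256,99),(256,101)): print(onz(W,uv,127))
for z in (176.6,170.6): print(onz(W,(256.5,106.5),z))
E
```

```text
[[192 193 197 199 194 189 190 190 191 193 192 190 188 193 194 195 188 188 192 187 186]
 [192 191 197 200 193 189 190 189 191 191 193 189 186 192 193 194 187 190 192 187 185]
 [193 192 196 198 194 190 189 190 190 193 188 190 186 191 192 196 189 188 191 185 187]
 [192 191 195 199 193 190 188 190 185 177 173 173 173 182 190 195 189 190 190 186 186]
 [192 192 194 198 192 189 187 179 161 142 133 133 141 156 180 192 190 188 191 186 184]
 [193 193 195 198 194 189 173 146 127 118 112 109 115 125 154 182 188 189 192 186 187]
 [192 193 197 199 193 181 138 120 104 100  97  99  98 108 123 148 180 190 192 188 184]
 [192 191 195 198 187 158 120 102  86  96 115 118 107  90 102 125 155 186 193 188 185]
 [192 192 196 198 173 130 102  83  90 126 137 138 130 107  85 107 129 170 192 185 185]
 [192 193 197 193 140 110  87  83 103 139 143 143 135 121  89  92 114 147 187 188 186]
 [192 194 198 181 123  93  81  83 121 143 148 146 137 127  97  84  95 133 174 187 187]
 [193 192 194 165 111  85  84  96 131 143 149 150 138 126 109  87  84 118 164 186 187]
 [191 194 192 147 100  82  85 106 132 143 152 155 146 12
[... 1934 characters left out ...]
4 187 185]
 [195 191 197 190 173 118  99  95  96  97  94  97  98  97  97  97 125 185 194 187 188]
 [194 194 196 195 184 151 123 111 110 111 108 110 113 109 109 114 166 195 192 186 187]
 [194 191 195 198 190 176 146 126 116 116 113 116 111 114 118 147 192 197 192 186 187]
 [193 189 196 201 194 187 171 149 126 119 117 119 115 121 144 181 198 193 190 186 190]
 [193 192 195 199 193 191 189 178 155 139 134 134 137 155 185 207 197 192 191 187 189]
 [195 192 196 199 196 190 192 198 186 176 168 167 178 190 206 206 192 189 193 188 185]
 [194 191 195 201 194 190 191 197 203 201 198 194 202 206 205 197 189 190 190 186 189]]
[650.3  85.2 127. ]
[650.2  83.9 127. ]
[650.4  82.8 176.6]
[650.3  82.5 170.6]
```

Hole and pin agree to within 1 mm, so I'm lowering.

Emit:
jog_arm:
  dp:
    - [0, 0, 0.02]
    - [0, 0, 0.015]
    - [0, 0, 0.01]
    - [0, 0, 0.006]
    - [0, 0, 0.006]
    - [0, 0, 0.005]
    - [0, 0, 0]
  twist: [0, 0, 0, 0, 0, 0, 0]

```text
time: 18.88
tool_pos: [641.9, 13.2, 91.1]
tcp_rot: [-3.141, 0.0, 1.463]
contact_force: [0.4, -0.1, -4.1]
grip_width: 19.8
finger_force: 30.0
```

Emit:
jog_arm:
  dp:
    - [0, 0, 0.004]
    - [0, 0, 0.004]
    - [0, 0, 0.002]
    - [0, 0, 0]
  twist: [0, 0, 0, 0]

```text
time: 19.38
tool_pos: [642.0, 13.2, 81.2]
tcp_rot: [-3.141, 0.0, 1.463]
contact_force: [1.4, -0.8, -3.4]
grip_width: 20.3
finger_force: 30.0
```

Emit:
jog_arm:
  dp:
    - [0, 0, 0.001]
    - [0, 0, 0.001]
    - [0, 0, 0]
  twist: [0, 0, 0]

```text
time: 19.75
tool_pos: [642.0, 13.2, 79.3]
tcp_rot: [-3.142, 0.0, 1.463]
contact_force: [0.2, 0.5, -2.9]
grip_width: 19.8
finger_force: 30.0
```

Emit:
jog_arm:
  dp:
    - [0, 0, 0.001]
    - [0, 0, 0.001]
    - [0, 0, 0]
  twist: [0, 0, 0]

```text
time: 20.12
tool_pos: [642.3, 13.2, 78.6]
tcp_rot: [3.141, 0.0, 1.463]
contact_force: [-2.1, 0.4, 5.7]
grip_width: 19.9
finger_force: 30.0
```

Contact came right at bed height. Releasing and retreating straight up.

Emit:
jog_arm:
  dp:
    - [0, 0, 0]
    - [0, 0, 0]
    - [0, 0, 0]
    - [0, 0, 0]
    - [0, 0, 0]
    - [0, 0, -0.02]
    - [0, 0, -0.05]
    - [0, 0, -0.05]
    - [0, 0, -0.03]
    - [0, 0, 0]
  twist: [0, 0, 0, 0, 0, 0, 0, 0, 0, 0]
  jaw: 0.05

```text
time: 21.38
tool_pos: [643.4, 13.1, 230.4]
tcp_rot: [3.136, 0.0, 1.463]
contact_force: [-0.1, -0.5, -0.2]
grip_width: 50.3
finger_force: 0.0
```

```bash
python3 - <<'E'
from h import *
w=bot.capture("wrist");s=bot.capture("side")
o=bot.get_obs();print(o["time"],o["tool_pos"],o["grip_width"],o["contact_force"])
b=cv2.resize(s[100:240,190:350],(400,350),interpolation=cv2.INTER_CUBIC)
a=np.zeros((350,400,3),np.uint8);a[:300]=cv2.resize(w,(400,300))
cv2.imwrite("pics/w8.png",np.hstack([b,a]))
E
```

```text
21.475 [641.67603402  13.18667266 226.47527555] 50.14157803345858 [ 0.21008399  0.47850243 -0.03123516]
```

View pics/w8.png

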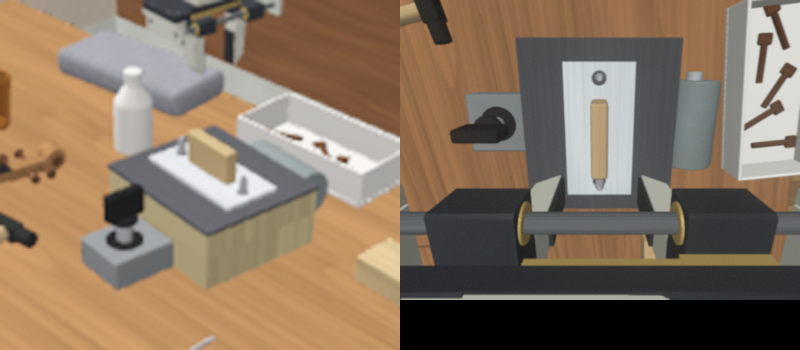

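The guard lies flat with a pin through each hole (wrist view at 599,77 and 599,183). The plug is still up and the gripper is clear.

```bash
python3 -c "
from plant import bot
print(bot.close_job())"
```

```text
the job is handed in; nothing more can be done
None
```

The job is handed in: the isolator plug is fully up, and the drum guard lies flat on the bed with a pin through each hole, released, at about 21.5 s on the robot's clock.

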